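Sort a mixed handful of rework parts into their trays

TASK

Sort the mixed handful lying about on the grey mats into the trays at the back: lay the two black connectors (the coupler and the plug) in the black tray, side by side and not on top of each other; stand the two metal hot-air nozzles upright in the two-bay aluminium tray, one in each bay, either way round; and set the round white tin flat in the round steel dish. Leave the roll of amber tape and the black tweezers where they lie.

Things in the scene. Friction and masses are not known exactly. Their poses are not given: they have to be found in the camera images.
- coupler_mid (a point): Black moulded coupler (connector) lying flat, long and straight with a ribbed cable sleeve at one end: 83 long, 28 wide, 19 high, 45 g. The point is half-way up at the middle of its body; x runs along its length, y across its 28 mm width (its flat parallel sides can be gripped for 25 mm either way along x), z up. The grey mats on which the five parts and the tape lie are 3.4 mm thick.
- plug_mid (a point): Black moulded mains plug lying flat, its body narrowing to the cable end, with metal pins at the other end: 70 long overall, 35 wide, 20 high, 45 g. The point is half-way up at the middle of its grippable body (32 long by 32 wide); x runs along its length, y across its width, z up.
- narrow_nozzle_mid (a point): Metal hot-air nozzle standing on its collar, with the narrow spout up: 40 high, collar 24 in diameter, tapering above to the spout, 25 g. A small clamp screw sticks out of the collar to 16 mm from the axis on the +y side, so grip across x, low on the collar. The point is on the axis, half-way up (20 mm above its underside); z along the axis, up.
- wide_nozzle_mid (a point): Metal hot-air nozzle like the other, but with the wider spout: 40 high, collar 24 in diameter, clamp screw on the +y side to 15 mm from the axis, 25 g. Grip across x, low on the collar. The point is on the axis, half-way up (20 mm above its underside); z along the axis, up.
- tin_mid (a point): Round white closed tin: 50 in diameter, 24 high, 40 g, the lid does not come off. The point is its centre, half-way up; z along its axis, up.
- amber_tape_mid (a point): Roll of amber film tape lying flat on a grey mat among the parts: 58 in diameter, 16 high. To be left alone. The point is its centre, half-way up.
- tweezers_mid (a point): Black tweezers lying flat on the large grey mat, between two piles of circuit boards (up to 70 high) on its left and a pile of papers (up to 40 high) on its right: 128 long (along its y), 14 wide, 10 high. To be left alone. The point is at its middle, half-way up.
- connector_tray: Black rectangular tray without divisions, fixed to the bench: 116 (its x) by 158 (its y) by 24 high outside, inside floor 104 by 138, floor 3 mm above the bench. Origin at the centre of its underside, z up.
- nozzle_tray: Aluminium rectangular tray, fixed to the bench: 83 (its x) by 156 (its y) by 18 high, walls 3 thick, floor 3 mm above the bench, with one wall across the middle (at its y = 0, as high as the rim) that makes two equal bays, each 77 by 73 inside, centred at its y = +38 and -38 mm. Origin at the centre of its underside, z up.
- round_dish: Round shallow steel dish, fixed to the bench: 124 in diameter at the rim, 14 high, flat floor about 100 in diameter 4 mm above the bench. Origin at the centre of its underside, z up.

How it is judged:
By the outcome, as a careful person would: the job done as asked, in the order asked, and still so for the second after the job is handed in, with the robot touching nothing.
It also fails if it takes over 128 s, if anything falls off the work surface, if the arm or the gripper's body presses on something with over 40 N, if the wrist force passes 120 N, or if a joint passes its speed limit or range.

ROBOT

A 7-joint arm with a two-finger parallel gripper is mounted at the origin on a cart in front of the work surface, level with it; the furniture and walls round the work are solid. World frame = base frame: x ahead of the robot, y to its left, z up, the work surface at z = 0. Lengths are in mm, angles in rad, forces in N, time in s.
With the tool pointing down it reaches from about 400 to 875 mm from the base axis. Payload 4.4 kg.
Tool frame: the origin (TCP) lies on the centre line of the jaws, within the pads' length; the fingertips stand 19 mm ahead of it and the grasp point (between the pads) is the TCP; z points along the fingers, y is the line along which they close (so a half turn about z gives the same grasp; the last joint's range is limited). The gripper opens to 85 mm and grips with 20 to 120 N. Pads are 22 mm wide; open, the fingers measure 114 mm over their backs; the gripper's body (76 mm by 85 mm) begins 54 mm behind the grasp point. The pads swing forward as they close: fully open they stand 13 mm farther back than shut.
Start: joints at [-1.325, 0.628, 0.038, 1.517, -0.027, 0.996, -0.02], TCP at [199.379, 618.681, 250.313] pointing down, gripper open.
Joint ranges: [-3.06, 3.06], [-0.37, 2.12], [-1.25, 1.32], [0.18, 2.47], [-1.1, 4.24], [0.23, 1.98], [-2.94, 2.94]. Speed limits (rad/s): [2.57, 2.57, 3.14, 3.14, 3.14, 3.14, 3.14].

INTERFACE

Orientations are given as [roll, pitch, yaw] about the fixed x, y, z axes, in that order (R = Rz(yaw) Ry(pitch) Rx(roll)).
In Python, from cell import ctrl, viewer, silhouettes gives the robot as it stands.
- The arm moves only by the shell command python3 -m creep 'ROWS'. ROWS is JSON, a list of rows, each an object with "jaw": the gripper command: -1 is shut, 1 is fully open, values between are in proportion; "xyz": the shift along the tool's x, y, z in mm, a list of three; "angular": the turn, a rotation vector about the tool's x, y, z in rad, a list of three. In form: [{"jaw": jaw, "xyz": [tx, ty, tz], "angular": [rx, ry, rz]}, ...]. A call has 1 to 12 rows; each row is the pose to reach, as a shift and turn from the pose commanded when the call began, along the tool's axes at that moment; what a row does not reach only later rows make up. A row lasts 1/8 s, in which the tool goes at most 62.5 mm and 10.7 degrees, less where a joint would pass 70% of its speed; a pose out of reach is approached as far as the arm can. A call with a gripper value outside its range is refused whole. The fingers move at their own pace and stop on an object; the grip force is fixed at half the most. Time passes only in rows, so rows that repeat a pose let the fingers close. It gives the time, the measured TCP pose, the force, the opening and the grip force at its end, in the units of the state.
- ctrl.read_state(): the state, without advancing time (a new reading comes with each control period).
- viewer.get_image(name): name is "scene" or "side" or "wrist"; returns (picture, depth): 400x640x3 uint8, red, green, blue; 400x640 float32, mm along the optical axis (not along the pixel's ray), 0 where there is no reading.
- viewer.camera_model(name): a dict with "fx", "fy", "cx", "cy" (pixels), "dist" ([k1, k2, p1, p2, k3] as OpenCV has them; the pictures are not rectified), "T" (4x4, takes a point from camera to world coordinates). Camera axes: x right, y down, z forward; pixel columns grow to the right and rows downward; lengths in mm; the calibration is good to about 2 mm. A picture is of the moment at which its call begins: read the wrist's pose just before it. camera_model takes no time and is no camera call; for the wrist camera it gives the pose at the moment of the call.
- ctrl.finish_job(): hands the job in; it is judged then, once.
Trained networks look in the newest picture that a camera, given by its name, has taken for a name from the list of things; names that differ only in an ending like _2 or _b are one class to them, and where a whole thing is asked for, a point or a joint stands for the part that bears it (a point fixed in the world has none). Each returns a list of dicts, best first, with "score" (0 to 1); they miss things now and then, are a little off and sometimes report something else, mostly with a low value. They report only what shows in the picture. A call takes as long as a camera call.
- silhouettes(camera, target): "pixels" (400x640 bool, what is visible of it) and "xy" ([column, row] in pixels, amid what is visible of it).
The state is a dict: "clock": time; "qpos": joint angles; "qd": joint speeds; "tau": joint torques, N m; "eef_pos": TCP position; "tool_rot": TCP orientation; "force": force on the tool from outside, world axes, zero at the start; "torque": the same for the moment, N m; "width": finger opening in mm; "gripper_force": force on a finger pad.
Only numpy, scipy, OpenCV 4.12 (cv2) and the standard library are available. Lean on these libraries where they do the work, as an engineer would, in place of code of your own. Each camera call takes 0.05 s, during which the arm holds its last target. There are 200 camera calls.

## Working session

There is one attempt and no reset: what is moved stays moved. The work goes in short steps, Python scripts to look and compute and a shell command to move; the robot and the scene stay as the last step left them, time stands still between calls to the robot, and variables do not carry over. Pictures are saved under pics/ and viewed, at most 14 in all, crops included, and the job is handed in when it is done.

```bash
ls; mkdir -p pics; cat > h.py <<'E'
import numpy as np, cv2
from cell import ctrl, viewer, silhouettes
def world(cam, uv, d, m=None):
    m=m or viewer.camera_model(cam)
    K=np.array([[m['fx'],0,m['cx']],[0,m['fy'],m['cy']],[0,0,1.]])
    uv=np.asarray(uv,float).reshape(-1,1,2)
    n=cv2.undistortPoints(uv,K,np.array(m['dist'],float)).reshape(-1,2)
    d=np.asarray(d,float).reshape(-1,1)
    P=np.hstack([n*d,d]); T=np.array(m['T'])
    return P@T[:3,:3].T+T[:3,3]
def cloud(cam,s,depth,m=None):
    v,u=np.nonzero(s['pixels']&(depth>0))
    return world(cam,np.c_[u,v],depth[v,u],m)
N=['coupler_mid','plug_mid','narrow_nozzle_mid','wide_nozzle_mid','tin_mid','amber_tape_mid','tweezers_mid','connector_tray','nozzle_tray','round_dish']
E
cat > look.py <<'E'
from h import *
import sys
for cam in ['scene','side']:
    im,d=viewer.get_image(cam)
    out=im[:,:,::-1].copy()
    m=viewer.camera_model(cam)
    print(cam,np.round(np.array(m['T'])[:3,3]))
    for n in N:
        r=silhouettes(cam,n)
        for s in r[:2]:
            if s['score']<.3: continue
            p=cloud(cam,s,d,m)
            if len(p)<5: continue
            top=np.percentile(p[:,2],95); t=p[p[:,2]>top-6]
            (c,sz,a)=cv2.minAreaRect(t[:,:2].astype(np.float32))
            print(n,round(s['score'],2),np.round(s['xy']),len(p),'med',np.round(np.median(p,0)),'top',round(top),'rect',np.round(c),np.round(sz),round(a))
            cv2.putText(out,n[:6],tuple(int(x) for x in s['xy']),0,.4,(0,0,255),1)
    cv2.imwrite(f'pics/{cam}0.png',out)
print(ctrl.read_state())
E
python3 look.py
```

```text
pics
scene [ -28. -652. 1075.]
wide_nozzle_mid 0.42 [349. 310.] 74 med [ 384. -226.   23.] top 42 rect [ 387. -223.] [7. 8.] 3
tin_mid 0.84 [366. 276.] 288 med [ 486. -173.   25.] top 28 rect [ 489. -170.] [46. 50.] 67
amber_tape_mid 0.42 [283. 209.] 147 med [445. 163.   6.] top 12 rect [441. 160.] [104.  18.] 10
tweezers_mid 0.63 [278. 214.] 46 med [428. 161.   7.] top 13 rect [440. 160.] [92.  8.] 3
connector_tray 0.74 [281. 212.] 114 med [437. 163.   6.] top 12 rect [439. 160.] [93. 16.] 7
connector_tray 0.56 [368. 211.] 1561 med [657.   8.   2.] top 23 rect [651.   3.] [160. 116.] 8
nozzle_tray 0.87 [407. 248.] 1475 med [ 649. -166.    3.] top 16 rect [ 650. -166.] [166.  85.] 2
round_dish 0.82 [340. 187.] 828 med [648. 170.   3.] top 12 rect [645. 166.] [124. 121.] 38
round_dish 0.46 [407. 249.] 1378 med [ 648. -165.    3.] top 16 rect [ 650. -166.] [165.  85.] 2
side [ 171. -627.  604.]
coupler_mid 0.59 [273. 156.] 150 med [503. 465.  18.] top 25 rect [505. 470.] [29. 60.] 75
plug_mid 0.55 [280. 170.] 51 med [497. 361.  22.] top 25 rect [500. 362.] [28. 39.] 22
narrow_nozzle_mi
[... 827 characters left out ...]
] [124. 118.] 56
{'clock': 1.1, 'qpos': array([-1.32479622,  0.62842269,  0.03849582,  1.51739513, -0.02699118,
        0.99626659, -0.0199972 ]), 'qd': array([ 0.00126762, -0.00082341, -0.00100572,  0.00094528, -0.00178101,
       -0.00060843, -0.0015914 ]), 'tau': array([ 2.41459820e-04, -5.63286173e+01,  1.22571643e+00, -1.93793911e+01,
        1.07625924e-02,  1.36890099e-03, -9.31519310e-06]), 'eef_pos': array([199.38448953, 618.69103842, 250.30018895]), 'tool_rot': array([ 3.14156685e+00, -3.09269634e-05,  2.82977862e+00]), 'force': array([-0.23893451,  0.30933903, -0.2998373 ]), 'torque': array([-0.02374215, -0.0076413 ,  0.02203694]), 'gripper_force': 0.0, 'width': 85.27990517593332}
```

```bash
python3 - <<'E'
from h import *
a=cv2.imread('pics/side0.png')[110:380,200:520]; cv2.imwrite('pics/s1.png',cv2.resize(a,None,fx=2.2,fy=2.2,interpolation=cv2.INTER_CUBIC))
im,_=viewer.get_image('wrist'); cv2.imwrite('pics/w0.png',im[:,:,::-1])
s=ctrl.read_state(); m=viewer.camera_model('wrist'); from scipy.spatial.transform import Rotation as R
Rt=R.from_euler('xyz',s['tool_rot']).as_matrix(); print('tool',Rt.round(2)); T=np.array(m['T']); print('cam in tool',(Rt.T@(T[:3,3]-s['eef_pos'])).round(1),(Rt.T@T[:3,:3]).round(3),m['fx'])
E
```

```text
tool [[-0.95  0.31 -0.  ]
 [ 0.31  0.95  0.  ]
 [ 0.   -0.   -1.  ]]
cam in tool [  83.4   -0.4 -123. ] [[ 0.001 -0.945 -0.326]
 [ 1.     0.001  0.   ]
 [ 0.    -0.326  0.945]] 291.1586336782546
```

View pics/s1.png

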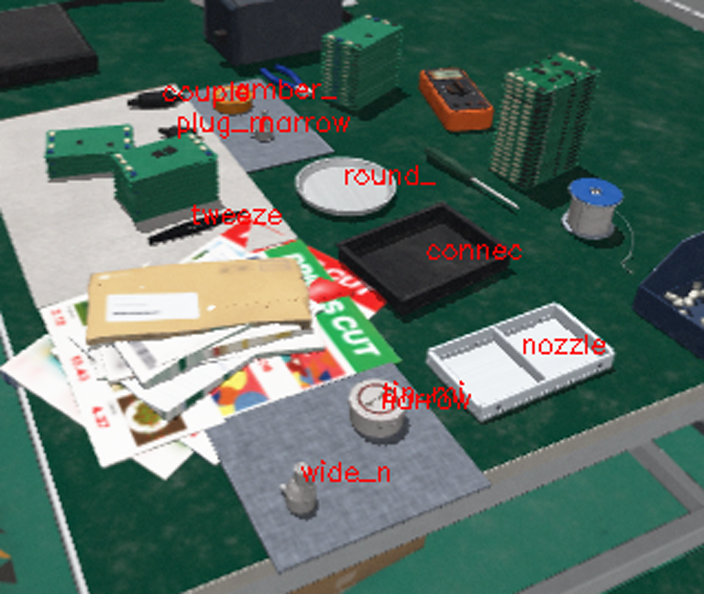

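View pics/w0.png

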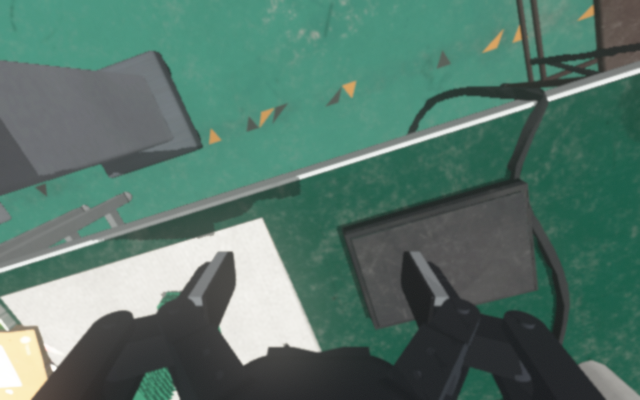

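The side view shows the coupler (≈ 273,156 in the full picture), plug, tape and narrow nozzle at the far left. The tin and wide nozzle are near. The wrist view does not show the parts yet, so I'll go above the coupler and plug.

```bash
python3 -m creep '[{"jaw":1,"xyz":[-352,-95,0],"angular":[0,0,0]},{"jaw":1,"xyz":[-352,-95,0],"angular":[0,0,0]},{"jaw":1,"xyz":[-352,-95,0],"angular":[0,0,0]},{"jaw":1,"xyz":[-352,-95,0],"angular":[0,0,0]},{"jaw":1,"xyz":[-352,-95,0],"angular":[0,0,0]},{"jaw":1,"xyz":[-352,-95,0],"angular":[0,0,0]},{"jaw":1,"xyz":[-352,-95,0],"angular":[0,0,0]},{"jaw":1,"xyz":[-352,-95,0],"angular":[0,0,0]}]'
cat > wl.py <<'E'
from h import *
import sys
from scipy.spatial.transform import Rotation as R
def go(p,yaw=None,s=None):
    s=s or ctrl.read_state(); Rm=R.from_euler('xyz',s['tool_rot']).as_matrix()
    return (Rm.T@(np.asarray(p)-s['eef_pos'])).round(1)
if __name__=='__main__':
    s=ctrl.read_state(); m=viewer.camera_model('wrist'); im,d=viewer.get_image('wrist'); out=im[:,:,::-1].copy()
    print('tcp',s['eef_pos'].round(1),s['tool_rot'].round(3),'tool y angle',np.degrees(np.arctan2(*R.from_euler('xyz',s['tool_rot']).as_matrix()[[1,0],1])).round(1))
    for n in sys.argv[2:]:
        for r in silhouettes('wrist',n)[:2]:
            if r['score']<.3: continue
            p=cloud('wrist',r,d,m)
            if len(p)<5: continue
            top=np.percentile(p[:,2],95); t=p[p[:,2]>top-8]
            c,sz,a=cv2.minAreaRect(t[:,:2].astype(np.float32))
            al=cv2.minAreaRect(p[:,:2].astype(np.float32))
            print(n,round(r['score'],2),np.round(r['xy']),len(p),'top',round(top,1),'toprect',np.round(c,1),np.round(sz),round(a),'all',np.round(al[0]),np.round(al[1]),round(al[2]))
            cs,_=cv2.findContours(r['pixels'].astype(np.uint8),0,2); cv2.drawContours(out,cs,-1,(0,0,255),1)
            cv2.putText(out,n[:6],tuple(int(x) for x in r['xy']),0,.4,(255,0,255),1)
    cv2.imwrite(f'pics/{sys.argv[1]}.png',out)
E
python3 wl.py w1 coupler_mid plug_mid narrow_nozzle_mid amber_tape_mid tweezers_mid
```

```text
clock: 2.15
eef_pos: [504.6, 420.7, 250.1]
tool_rot: [3.141, -0.001, 2.83]
force: [-1.5, 0.6, -0.6]
width: 85.9
gripper_force: 0.0
tcp [504.6 420.7 250.1] [ 3.141e+00 -1.000e-03  2.830e+00] tool y angle 72.1
coupler_mid 0.96 [354. 149.] 989 top 22.9 toprect [506.5 471.9] [26. 79.] 78 all [506. 472.] [26. 79.] 78
plug_mid 0.8 [269. 181.] 797 top 24.1 toprect [499.4 354.3] [34. 63.] 55 all [498. 354.] [36. 64.] 51
narrow_nozzle_mid 0.52 [278. 252.] 357 top 40.2 toprect [610.4 328.2] [6. 5.] 14 all [613. 325.] [36. 32.] 8
amber_tape_mid 0.66 [351. 221.] 1175 top 20.1 toprect [608.1 431.3] [57. 58.] 76 all [611. 430.] [57. 63.] 72
tweezers_mid 0.84 [112. 185.] 487 top 13.2 toprect [453.3 180.3] [126.  51.] 4 all [454. 177.] [126.  58.] 4
```

View pics/w1.png

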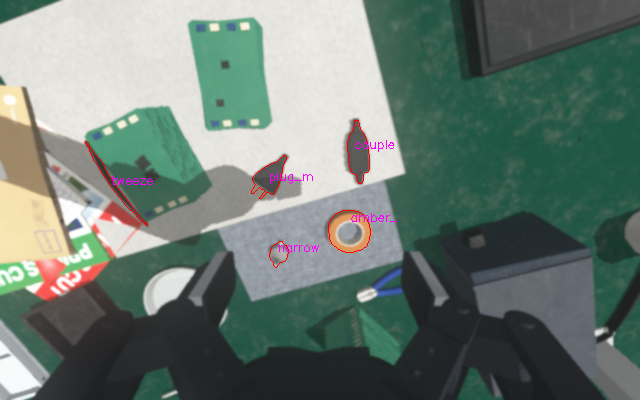

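The coupler (354,149), plug (269,181), narrow nozzle (278,252) and tape (351,221) are all found. The heights agree with the sizes given, allowing for the 3.4 mm mat. Next I grasp the coupler.

```bash
python3 -m creep '[{"jaw":1,"xyz":[14,49,60],"angular":[0,0,-0.1]},{"jaw":1,"xyz":[14,49,120],"angular":[0,0,-0.1]},{"jaw":1,"xyz":[14,49,175],"angular":[0,0,-0.1]},{"jaw":1,"xyz":[14,49,210],"angular":[0,0,-0.1]},{"jaw":1,"xyz":[14,49,225],"angular":[0,0,-0.1]},{"jaw":1,"xyz":[14,49,225],"angular":[0,0,-0.1]},{"jaw":-1,"xyz":[14,49,225],"angular":[0,0,-0.1]},{"jaw":-1,"xyz":[14,49,225],"angular":[0,0,-0.1]},{"jaw":-1,"xyz":[14,49,225],"angular":[0,0,-0.1]},{"jaw":-1,"xyz":[14,49,225],"angular":[0,0,-0.1]},{"jaw":-1,"xyz":[14,49,225],"angular":[0,0,-0.1]}]'
```

```text
clock: 3.82
eef_pos: [507.6, 471.8, 26.7]
tool_rot: [3.14, 0.001, 2.93]
force: [-0.5, -1.3, 5.4]
width: 24.3
gripper_force: 59.3
```

```bash
python3 -m creep '[{"jaw":-1,"xyz":[0,0,-55],"angular":[0,0,0]},{"jaw":-1,"xyz":[0,0,-110],"angular":[0,0,0]},{"jaw":-1,"xyz":[-273,-415,-175],"angular":[0,0,1.229]},{"jaw":-1,"xyz":[-273,-415,-175],"angular":[0,0,1.229]},{"jaw":-1,"xyz":[-273,-415,-175],"angular":[0,0,1.229]},{"jaw":-1,"xyz":[-273,-415,-175],"angular":[0,0,1.229]},{"jaw":-1,"xyz":[-273,-415,-175],"angular":[0,0,1.229]},{"jaw":-1,"xyz":[-273,-415,-175],"angular":[0,0,1.229]},{"jaw":-1,"xyz":[-273,-415,-175],"angular":[0,0,1.229]},{"jaw":-1,"xyz":[-273,-415,-175],"angular":[0,0,1.229]},{"jaw":-1,"xyz":[-273,-415,-175],"angular":[0,0,1.229]},{"jaw":-1,"xyz":[-273,-415,-175],"angular":[0,0,1.229]}]'; python3 wl.py w2 connector_tray coupler_mid nozzle_tray round_dish
```

```text
clock: 5.32
eef_pos: [686.3, 8.3, 200.1]
tool_rot: [-3.141, -0.001, 1.7]
force: [-0.3, 1.0, -1.6]
width: 24.6
gripper_force: 59.3
tcp [686.3   8.3 200.1] [-3.141e+00 -1.000e-03  1.700e+00] tool y angle 7.4
connector_tray 0.86 [281. 169.] 14423 top 23.9 toprect [655.4   2.8] [159. 116.] 8 all [654.  -4.] [173. 128.] 8
coupler_mid 0.61 [315. 253.] 5297 top 195.9 toprect [686.3   9.4] [27. 83.] 7 all [695. -68.] [ 63. 235.] 18
nozzle_tray 0.87 [252. 285.] 2247 top 17.9 toprect [ 684.4 -106.6] [188. 176.] 63 all [ 686. -115.] [201. 186.] 63
round_dish 0.77 [298.  31.] 7858 top 13.1 toprect [651.8 137.5] [122.  65.] 8 all [650. 138.] [127.  66.] 7
round_dish 0.37 [ 69. 320.] 671 top 42.0 toprect [ 393.4 -222.2] [14. 12.] 59 all [ -10. -680.] [1246.   28.] 49
```

View pics/w2.png

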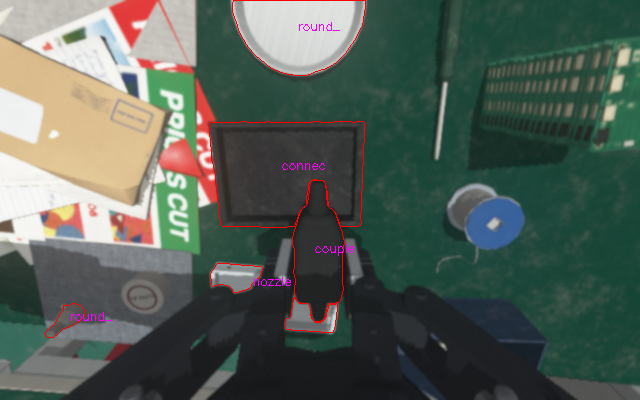

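Tray centre is (655,3) at 8°, and the coupler is held true (27×83 at 7°). I'll lower it at 35 mm along the tray's length and release with a small opening.

```bash
python3 -m creep '[{"jaw":-1,"xyz":[-2,3,60],"angular":[0,0,0]},{"jaw":-1,"xyz":[-2,3,115],"angular":[0,0,0]},{"jaw":-1,"xyz":[-2,3,150],"angular":[0,0,0]},{"jaw":-1,"xyz":[-2,3,165],"angular":[0,0,0]},{"jaw":-1,"xyz":[-2,3,172],"angular":[0,0,0]},{"jaw":-1,"xyz":[-2,3,172],"angular":[0,0,0]},{"jaw":-0.2,"xyz":[-2,3,172],"angular":[0,0,0]},{"jaw":-0.2,"xyz":[-2,3,172],"angular":[0,0,0]},{"jaw":-0.2,"xyz":[-2,3,172],"angular":[0,0,0]},{"jaw":-0.2,"xyz":[-2,3,130],"angular":[0,0,0]},{"jaw":-0.2,"xyz":[-2,3,70],"angular":[0,0,0]},{"jaw":1,"xyz":[-2,3,20],"angular":[0,0,0]}]'
```

```text
clock: 7.08
eef_pos: [690.2, 6.4, 182.8]
tool_rot: [3.14, 0.0, 1.701]
force: [0.9, 0.2, -0.3]
width: 51.5
gripper_force: 0.0
```

```bash
python3 -m creep '[{"jaw":1,"xyz":[370,-145,0],"angular":[0,0,-0.79]},{"jaw":1,"xyz":[370,-145,0],"angular":[0,0,-0.79]},{"jaw":1,"xyz":[370,-145,0],"angular":[0,0,-0.79]},{"jaw":1,"xyz":[370,-145,0],"angular":[0,0,-0.79]},{"jaw":1,"xyz":[370,-145,0],"angular":[0,0,-0.79]},{"jaw":1,"xyz":[370,-145,0],"angular":[0,0,-0.79]},{"jaw":1,"xyz":[370,-145,0],"angular":[0,0,-0.79]},{"jaw":1,"xyz":[370,-145,0],"angular":[0,0,-0.79]}]'; python3 wl.py w3 plug_mid narrow_nozzle_mid
cat > near.py <<'E'
from wl import *
# obstacles above 30 mm near the plug
s=ctrl.read_state(); m=viewer.camera_model('wrist'); im,d=viewer.get_image('wrist')
v,u=np.nonzero(d>0); p=world('wrist',np.c_[u,v],d[v,u],m)
k=(p[:,2]>32)&(p[:,2]<90)&(np.hypot(*(p[:,:2]-[499,354]).T)<120)
q=p[k]; 
for lo in range(30,90,10):
    w=q[(q[:,2]>=lo)&(q[:,2]<lo+10)]
    if len(w): i=np.argmin(np.hypot(*(w[:,:2]-[499,354]).T)); print(lo,len(w),w[i].round(),w.max(0).round())
E
python3 near.py
```

```text
clock: 8.07
eef_pos: [496.7, 356.9, 180.5]
tool_rot: [3.141, -0.001, 2.495]
force: [0.2, -0.3, -1.5]
width: 85.3
gripper_force: 0.0
tcp [496.7 356.9 180.5] [ 3.141e+00 -1.000e-03  2.495e+00] tool y angle 53.0
plug_mid 0.85 [323. 186.] 1268 top 24.0 toprect [498. 355.] [34. 62.] 54 all [500. 355.] [35. 66.] 53
narrow_nozzle_mid 0.73 [358. 269.] 518 top 40.6 toprect [610.3 328.9] [5. 6.] 55 all [615. 327.] [26. 45.] 61
30 5310 [442. 373.  32.] [611. 393.  40.]
40 604 [488. 280.  42.] [614. 331.  50.]
50 360 [489. 278.  56.] [494. 278.  60.]
60 2614 [487. 279.  64.] [494. 279.  67.]
```

View pics/w3.png

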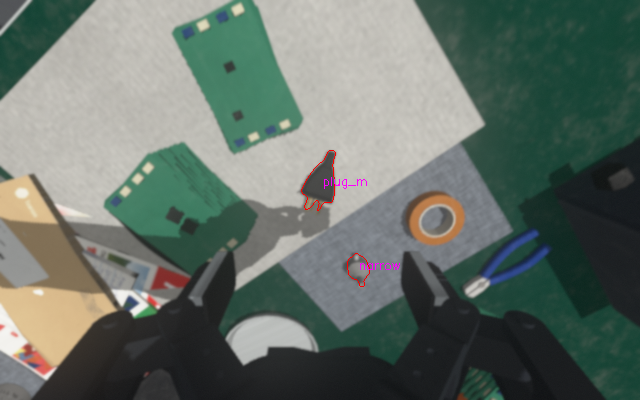

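The plug (323,186) stands alone, with its pins lower-left. The nearer board pile is over 30 mm high at (442,373), and the tall one's corner is at (488,279). A partial opening clears both.

```bash
python3 -m creep '[{"jaw":0.5,"xyz":[-7,-1,55],"angular":[0,0,0]},{"jaw":0.5,"xyz":[-7,-1,105],"angular":[0,0,0]},{"jaw":0.5,"xyz":[-7,-1,140],"angular":[0,0,0]},{"jaw":0.5,"xyz":[-7,-1,154],"angular":[0,0,0]},{"jaw":0.5,"xyz":[-7,-1,154],"angular":[0,0,0]},{"jaw":-1,"xyz":[-7,-1,154],"angular":[0,0,0]},{"jaw":-1,"xyz":[-7,-1,154],"angular":[0,0,0]},{"jaw":-1,"xyz":[-7,-1,154],"angular":[0,0,0]},{"jaw":-1,"xyz":[-7,-1,154],"angular":[0,0,0]},{"jaw":-1,"xyz":[-7,-1,110],"angular":[0,0,0]},{"jaw":-1,"xyz":[-7,-1,50],"angular":[0,0,0]},{"jaw":-1,"xyz":[-7,-1,-20],"angular":[0,0,0]}]'
```

```text
clock: 9.78
eef_pos: [502.9, 349.6, 195.3]
tool_rot: [3.141, 0.0, 2.491]
force: [0.1, 1.3, -0.5]
width: 28.6
gripper_force: 59.6
```

```bash
python3 -m creep '[{"jaw":-1,"xyz":[-310,-210,0],"angular":[0,0,0.785]},{"jaw":-1,"xyz":[-310,-210,0],"angular":[0,0,0.785]},{"jaw":-1,"xyz":[-310,-210,0],"angular":[0,0,0.785]},{"jaw":-1,"xyz":[-310,-210,0],"angular":[0,0,0.785]},{"jaw":-1,"xyz":[-310,-210,0],"angular":[0,0,0.785]},{"jaw":-1,"xyz":[-310,-210,0],"angular":[0,0,0.785]},{"jaw":-1,"xyz":[-310,-210,0],"angular":[0,0,0.785]},{"jaw":-1,"xyz":[-310,-210,0],"angular":[0,0,0.785]}]'; python3 wl.py w4 connector_tray coupler_mid plug_mid
```

```text
clock: 10.78
eef_pos: [622.4, -4.8, 193.3]
tool_rot: [3.141, -0.001, 1.706]
force: [-0.1, 0.8, -0.8]
width: 28.8
gripper_force: 59.6
tcp [622.4  -4.8 193.3] [ 3.141e+00 -1.000e-03  1.706e+00] tool y angle 7.7
connector_tray 0.76 [348. 167.] 13997 top 24.0 toprect [655.3   2.5] [159. 116.] 8 all [661.  -3.] [169. 128.] 8
connector_tray 0.73 [323. 309.] 2890 top 17.9 toprect [ 669.7 -100. ] [224. 128.] 87 all [ 669. -109.] [241. 128.] 87
coupler_mid 0.58 [381. 171.] 1495 top 22.5 toprect [691.    7.2] [26. 83.] 9 all [693.   6.] [32. 86.] 12
plug_mid 0.76 [325. 247.] 4533 top 188.9 toprect [622.7   2.6] [31. 66.] 6 all [634. -59.] [ 59. 193.] 5
```

View pics/w4.png

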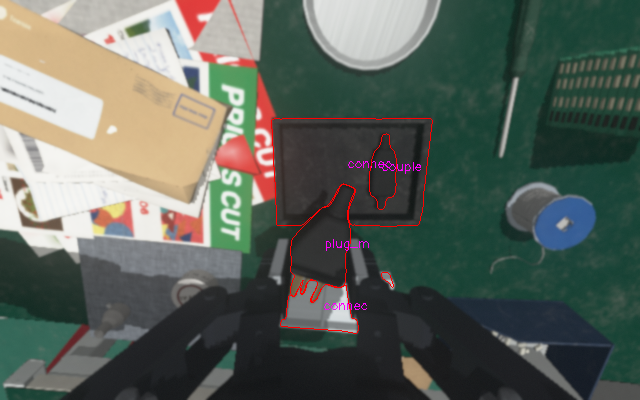

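The coupler lies flat in the tray at (691,7), seen at (381,171). The plug is held straight, ready to go down on the other side.

```bash
python3 -m creep '[{"jaw":-1,"xyz":[-2,0,60],"angular":[0,0,0]},{"jaw":-1,"xyz":[-2,0,110],"angular":[0,0,0]},{"jaw":-1,"xyz":[-2,0,145],"angular":[0,0,0]},{"jaw":-1,"xyz":[-2,0,158],"angular":[0,0,0]},{"jaw":-1,"xyz":[-2,0,164],"angular":[0,0,0]},{"jaw":-1,"xyz":[-2,0,164],"angular":[0,0,0]},{"jaw":-0.1,"xyz":[-2,0,164],"angular":[0,0,0]},{"jaw":-0.1,"xyz":[-2,0,164],"angular":[0,0,0]},{"jaw":-0.1,"xyz":[-2,0,164],"angular":[0,0,0]},{"jaw":-0.1,"xyz":[-2,0,120],"angular":[0,0,0]},{"jaw":-0.1,"xyz":[-2,0,60],"angular":[0,0,0]},{"jaw":1,"xyz":[-2,0,0],"angular":[0,0,0]}]'; python3 - <<'E'
from wl import *
print(ctrl.read_state()['eef_pos'])
E
```

```text
clock: 12.48
eef_pos: [622.5, -7.3, 194.5]
tool_rot: [-3.141, -0.0, 1.706]
force: [0.9, 0.1, 0.1]
width: 55.4
gripper_force: 0.0
[622.46508829  -7.33482412 194.50745524]
```

```bash
python3 -m creep '[{"jaw":1,"xyz":[335,33,0],"angular":[0,0,-0.983]},{"jaw":1,"xyz":[335,33,0],"angular":[0,0,-0.983]},{"jaw":1,"xyz":[335,33,0],"angular":[0,0,-0.983]},{"jaw":1,"xyz":[335,33,0],"angular":[0,0,-0.983]},{"jaw":1,"xyz":[335,33,20],"angular":[0,0,-0.983]},{"jaw":1,"xyz":[335,33,35],"angular":[0,0,-0.983]},{"jaw":1,"xyz":[335,33,35],"angular":[0,0,-0.983]},{"jaw":1,"xyz":[335,33,35],"angular":[0,0,-0.983]}]'; python3 wl.py w5 narrow_nozzle_mid amber_tape_mid; python3 - <<'E'
import cv2
a=cv2.imread('pics/w5.png'); cv2.imwrite('pics/w5c.png',cv2.resize(a[100:300,190:450],None,fx=3,fy=3,interpolation=2))
E
```

```text
clock: 13.48
eef_pos: [611.2, 327.1, 158.2]
tool_rot: [-3.14, 0.001, 2.687]
force: [0.4, -0.3, 1.1]
width: 85.6
gripper_force: 0.0
tcp [611.2 327.1 158.2] [-3.140e+00  1.000e-03  2.687e+00] tool y angle 63.9
narrow_nozzle_mid 0.96 [318. 183.] 603 top 41.5 toprect [610.5 328. ] [5. 6.] 62 all [609. 328.] [28. 24.] 7
narrow_nozzle_mid 0.71 [435. 132.] 2682 top 20.1 toprect [608.3 431.1] [57. 58.] 82 all [608. 431.] [58. 57.] 54
amber_tape_mid 0.84 [436. 134.] 2746 top 20.1 toprect [608.4 431.2] [57. 57.] 7 all [611. 435.] [66. 59.] 48
```

View pics/w5c.png

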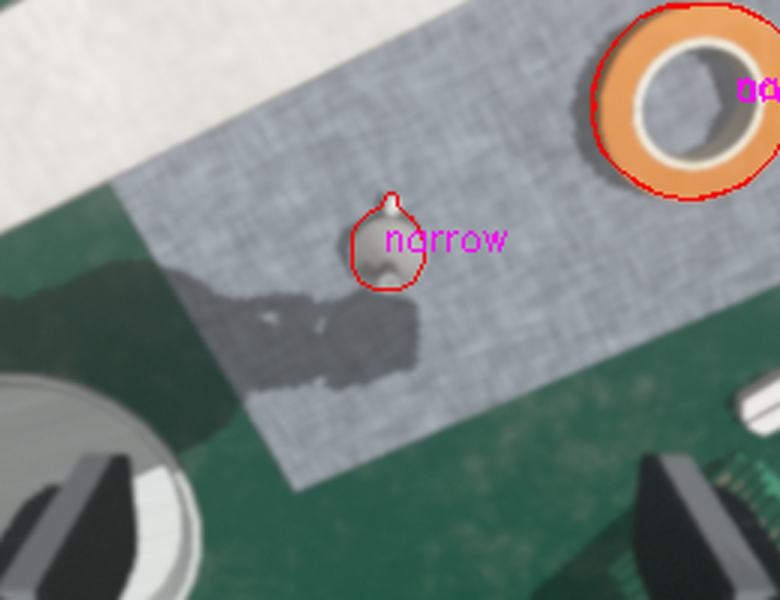

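The narrow nozzle's screw points up in the picture, along tool x, so tool y grips square to it.

```bash
python3 -m creep '[{"jaw":0.3,"xyz":[1,0,50],"angular":[0,0,0]},{"jaw":0.3,"xyz":[1,0,95],"angular":[0,0,0]},{"jaw":0.3,"xyz":[1,0,125],"angular":[0,0,0]},{"jaw":0.3,"xyz":[1,0,135],"angular":[0,0,0]},{"jaw":0.3,"xyz":[1,0,135],"angular":[0,0,0]},{"jaw":-1,"xyz":[1,0,135],"angular":[0,0,0]},{"jaw":-1,"xyz":[1,0,135],"angular":[0,0,0]},{"jaw":-1,"xyz":[1,0,135],"angular":[0,0,0]},{"jaw":-1,"xyz":[1,0,135],"angular":[0,0,0]},{"jaw":-1,"xyz":[1,0,100],"angular":[0,0,0]},{"jaw":-1,"xyz":[1,0,40],"angular":[0,0,0]},{"jaw":-1,"xyz":[1,0,-40],"angular":[0,0,0]}]'
```

```text
clock: 15.12
eef_pos: [609.2, 329.4, 182.1]
tool_rot: [-3.141, -0.0, 2.689]
force: [0.9, 0.5, 0.3]
width: 22.3
gripper_force: 59.1
```

```bash
python3 -m creep '[{"jaw":-1,"xyz":[-289,-409,0],"angular":[0,0,-0.49]},{"jaw":-1,"xyz":[-289,-409,0],"angular":[0,0,-0.49]},{"jaw":-1,"xyz":[-289,-409,0],"angular":[0,0,-0.49]},{"jaw":-1,"xyz":[-289,-409,0],"angular":[0,0,-0.49]},{"jaw":-1,"xyz":[-289,-409,0],"angular":[0,0,-0.49]},{"jaw":-1,"xyz":[-289,-409,0],"angular":[0,0,-0.49]},{"jaw":-1,"xyz":[-289,-409,0],"angular":[0,0,-0.49]},{"jaw":-1,"xyz":[-289,-409,0],"angular":[0,0,-0.49]},{"jaw":-1,"xyz":[-289,-409,0],"angular":[0,0,-0.49]},{"jaw":-1,"xyz":[-289,-409,0],"angular":[0,0,-0.49]}]'; python3 wl.py w6 nozzle_tray narrow_nozzle_mid coupler_mid plug_mid wide_nozzle_mid tin_mid
```

```text
clock: 16.38
eef_pos: [690.3, -164.6, 180.5]
tool_rot: [3.141, 0.0, -3.105]
force: [0.1, 1.8, 0.2]
width: 22.2
gripper_force: 59.1
tcp [ 690.3 -164.6  180.5] [ 3.141  0.    -3.105] tool y angle 92.1
nozzle_tray 0.76 [318. 132.] 14170 top 17.6 toprect [ 653.5 -166.5] [161.  85.] 3 all [ 656. -166.] [166.  89.] 2
narrow_nozzle_mid 0.65 [320. 262.] 2277 top 197.3 toprect [ 690.3 -165. ] [6. 6.] 51 all [ 742. -164.] [139.  23.] 2
coupler_mid 0.85 [482. 186.] 1594 top 22.3 toprect [690.4   6.8] [26. 82.] 9 all [690.   7.] [26. 82.] 9
plug_mid 0.97 [487. 121.] 1713 top 23.3 toprect [622.2  -1.7] [35. 65.] 7 all [627.   1.] [72. 36.] 78
```

View pics/w6.png

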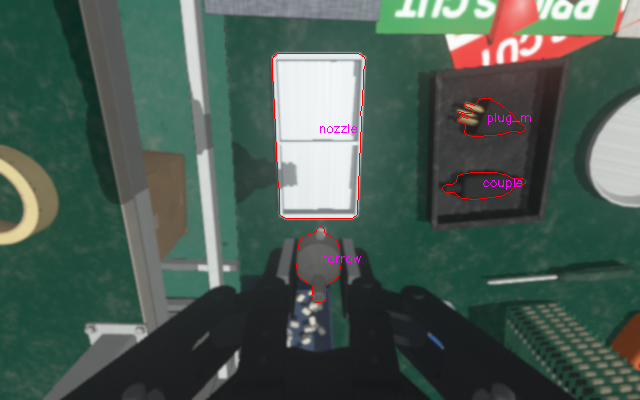

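Both connectors lie flat side by side in the tray. The narrow nozzle is upright over the far bay (691,-165).

```bash
python3 -m creep '[{"jaw":-1,"xyz":[-1,0,55],"angular":[0,0,0]},{"jaw":-1,"xyz":[-1,0,105],"angular":[0,0,0]},{"jaw":-1,"xyz":[-1,0,140],"angular":[0,0,0]},{"jaw":-1,"xyz":[-1,0,150],"angular":[0,0,0]},{"jaw":-1,"xyz":[-1,0,153],"angular":[0,0,0]},{"jaw":-1,"xyz":[-1,0,153],"angular":[0,0,0]},{"jaw":-0.25,"xyz":[-1,0,153],"angular":[0,0,0]},{"jaw":-0.25,"xyz":[-1,0,153],"angular":[0,0,0]},{"jaw":-0.25,"xyz":[-1,0,153],"angular":[0,0,0]},{"jaw":-0.25,"xyz":[-1,0,115],"angular":[0,0,0]},{"jaw":-0.25,"xyz":[-1,0,55],"angular":[0,0,0]},{"jaw":1,"xyz":[-1,0,0],"angular":[0,0,0]}]'
```

```text
clock: 18.23
eef_pos: [691.4, -164.7, 182.2]
tool_rot: [-3.142, 0.0, -3.104]
force: [1.2, -0.4, -0.1]
width: 49.1
gripper_force: 0.0
```

```bash
python3 -m creep '[{"jaw":1,"xyz":[300,-47,0],"angular":[0,0,0]},{"jaw":1,"xyz":[300,-47,20],"angular":[0,0,0]},{"jaw":1,"xyz":[300,-47,20],"angular":[0,0,0]},{"jaw":1,"xyz":[300,-47,20],"angular":[0,0,0]},{"jaw":1,"xyz":[300,-47,20],"angular":[0,0,0]},{"jaw":1,"xyz":[300,-47,20],"angular":[0,0,0]},{"jaw":1,"xyz":[300,-47,20],"angular":[0,0,0]}]'; python3 wl.py w7 wide_nozzle_mid tin_mid nozzle_tray
```

```text
clock: 19.1
eef_pos: [394.5, -223.2, 160.8]
tool_rot: [-3.141, 0.002, -3.105]
force: [0.7, 0.5, -0.7]
width: 85.2
gripper_force: 0.0
tcp [ 394.5 -223.2  160.8] [-3.141e+00  2.000e-03 -3.105e+00] tool y angle 92.1
wide_nozzle_mid 0.58 [320. 182.] 652 top 42.9 toprect [ 391.7 -223.3] [12. 11.] 3 all [ 395. -223.] [26. 31.] 86
tin_mid 0.89 [363. 273.] 1972 top 27.3 toprect [ 492.6 -170.4] [50. 49.] 16 all [ 502. -172.] [50. 69.] 82
nozzle_tray 0.91 [366. 335.] 1868 top 18.0 toprect [ 502.5 -169.9] [238.  82.] 1 all [ 506. -170.] [245.  82.] 1
```

View pics/w7.png

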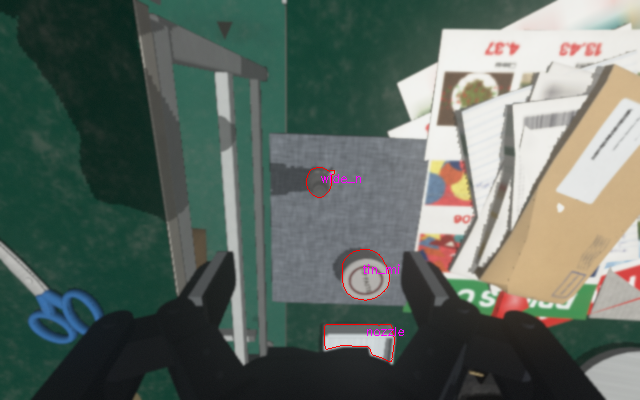

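```bash
python3 - <<'E'
from wl import *
m=viewer.camera_model('wrist'); im,d=viewer.get_image('wrist'); r=silhouettes('wrist','wide_nozzle_mid')[0]
p=cloud('wrist',r,d,m); c=np.array([391.7,-223.3]); q=p[:,:2]-c; R_=np.hypot(*q.T)
k=np.argsort(-R_)[:14]
print(np.c_[q[k],p[k,2],R_[k],np.degrees(np.arctan2(q[k,1],q[k,0]))].round(1))
o=im[140:220,270:370,::-1]; cv2.imwrite('pics/w7c.png',cv2.resize(o,None,fx=6,fy=6,interpolation=2))
E
```

```text
[[ 20.    4.    3.3  20.4  11.3]
 [ 20.   -2.1   4.1  20.1  -6.1]
 [-11.2  14.   12.5  18.  128.6]
 [ -9.9  14.2  11.4  17.3 125.1]
 [-11.2  13.1  12.7  17.2 130.7]
 [ -9.1  14.2  12.1  16.9 122.8]
 [-10.4  13.1  13.1  16.7 128.3]
 [-11.1  12.1  12.4  16.5 132.5]
 [ -7.9  14.3  11.1  16.3 118.9]
 [ -9.3  13.2  12.7  16.1 125. ]
 [-10.1  12.2  12.2  15.8 129.6]
 [ -8.2  13.3  12.5  15.6 121.8]
 [-10.5  11.3  10.3  15.4 133. ]
 [ -8.9  12.3  11.6  15.2 126. ]]
```

View pics/w7c.png

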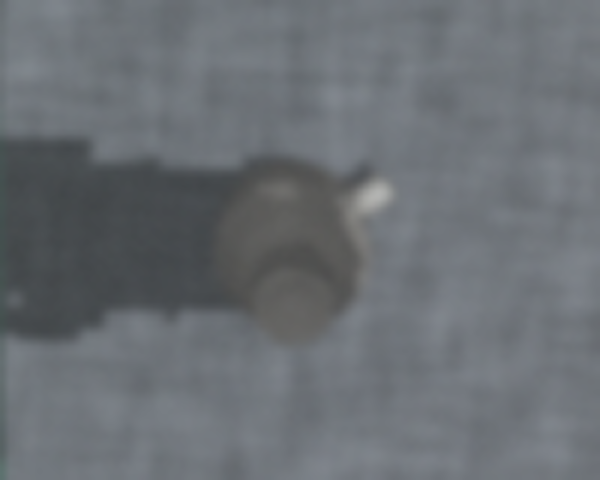

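The screw points to the upper right (world ≈128°). I turn the tool so it closes at 38°, square to it.

```bash
python3 -m creep '[{"jaw":0.3,"xyz":[3,0,30],"angular":[0,0,0.942]},{"jaw":0.3,"xyz":[3,0,50],"angular":[0,0,0.942]},{"jaw":0.3,"xyz":[3,0,70],"angular":[0,0,0.942]},{"jaw":0.3,"xyz":[3,0,80],"angular":[0,0,0.942]},{"jaw":0.3,"xyz":[3,0,85],"angular":[0,0,0.942]},{"jaw":0.3,"xyz":[3,0,110],"angular":[0,0,0.942]},{"jaw":0.3,"xyz":[3,0,130],"angular":[0,0,0.942]},{"jaw":0.3,"xyz":[3,0,137],"angular":[0,0,0.942]},{"jaw":0.3,"xyz":[3,0,137],"angular":[0,0,0.942]},{"jaw":-1,"xyz":[3,0,137],"angular":[0,0,0.942]},{"jaw":-1,"xyz":[3,0,137],"angular":[0,0,0.942]},{"jaw":-1,"xyz":[3,0,137],"angular":[0,0,0.942]}]'; python3 -m creep '[{"jaw":-1,"xyz":[0,0,0],"angular":[0,0,0]},{"jaw":-1,"xyz":[0,0,0],"angular":[0,0,0]},{"jaw":-1,"xyz":[0,0,-40],"angular":[0,0,0]},{"jaw":-1,"xyz":[0,0,-100],"angular":[0,0,0]},{"jaw":-1,"xyz":[0,0,-156],"angular":[0,0,0]},{"jaw":-1,"xyz":[0,0,-156],"angular":[0,0,0]}]'
```

```text
clock: 20.9
eef_pos: [390.9, -222.9, 24.1]
tool_rot: [3.14, 0.001, 2.237]
force: [0.9, 0.6, 5.8]
width: 21.6
gripper_force: 58.5
clock: 21.65
eef_pos: [392.2, -224.3, 182.7]
tool_rot: [3.139, 0.007, 2.237]
force: [0.5, 0.8, -1.2]
width: 21.5
gripper_force: 58.8
```

```bash
python3 -m creep '[{"jaw":-1,"xyz":[-94,210,0],"angular":[0,0,-0.942]},{"jaw":-1,"xyz":[-94,210,0],"angular":[0,0,-0.942]},{"jaw":-1,"xyz":[-94,210,0],"angular":[0,0,-0.942]},{"jaw":-1,"xyz":[-94,210,0],"angular":[0,0,-0.942]},{"jaw":-1,"xyz":[-94,210,0],"angular":[0,0,-0.942]},{"jaw":-1,"xyz":[-94,210,0],"angular":[0,0,-0.942]},{"jaw":-1,"xyz":[-94,210,0],"angular":[0,0,-0.942]}]'; python3 wl.py w8 wide_nozzle_mid narrow_nozzle_mid
```

```text
clock: 22.52
eef_pos: [612.5, -167.6, 178.7]
tool_rot: [3.141, -0.001, -3.109]
force: [-0.0, 0.3, -0.2]
width: 21.1
gripper_force: 58.8
tcp [ 612.5 -167.6  178.7] [ 3.141e+00 -1.000e-03 -3.109e+00] tool y angle 91.9
wide_nozzle_mid 0.64 [320. 265.] 2690 top 197.2 toprect [ 612.2 -168.4] [13. 12.] 34 all [ 606. -168.] [25. 22.] 1
```

View pics/w8.png

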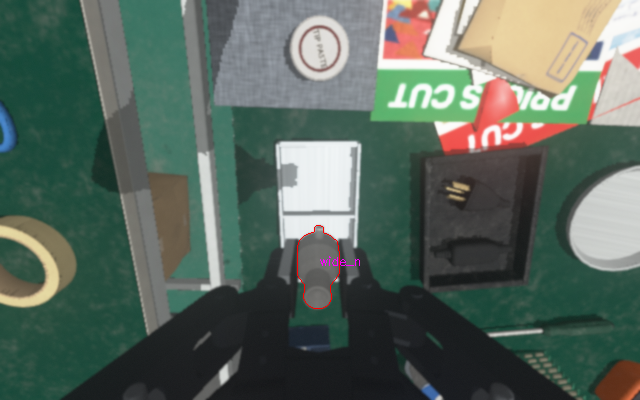

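The wide nozzle is upright and square in the grip above the near bay (tray at (318,205)). Now I lower it.

```bash
python3 -m creep '[{"jaw":-1,"xyz":[-2,0,55],"angular":[0,0,0]},{"jaw":-1,"xyz":[-2,0,105],"angular":[0,0,0]},{"jaw":-1,"xyz":[-2,0,140],"angular":[0,0,0]},{"jaw":-1,"xyz":[-2,0,149],"angular":[0,0,0]},{"jaw":-1,"xyz":[-2,0,153],"angular":[0,0,0]},{"jaw":-1,"xyz":[-2,0,153],"angular":[0,0,0]},{"jaw":-0.25,"xyz":[-2,0,153],"angular":[0,0,0]},{"jaw":-0.25,"xyz":[-2,0,153],"angular":[0,0,0]},{"jaw":-0.25,"xyz":[-2,0,153],"angular":[0,0,0]},{"jaw":-0.25,"xyz":[-2,0,115],"angular":[0,0,0]},{"jaw":-0.25,"xyz":[-2,0,55],"angular":[0,0,0]},{"jaw":1,"xyz":[-2,0,0],"angular":[0,0,0]}]'
```

```text
clock: 24.18
eef_pos: [615.5, -167.1, 181.1]
tool_rot: [-3.141, 0.0, -3.105]
force: [1.3, 0.1, -0.6]
width: 48.8
gripper_force: 0.0
```

```bash
python3 -m creep '[{"jaw":0.8,"xyz":[123,1,0],"angular":[0,0,1.571]},{"jaw":0.8,"xyz":[123,1,20],"angular":[0,0,1.571]},{"jaw":0.8,"xyz":[123,1,40],"angular":[0,0,1.571]},{"jaw":0.8,"xyz":[123,1,60],"angular":[0,0,1.571]},{"jaw":0.8,"xyz":[123,1,60],"angular":[0,0,1.571]},{"jaw":0.8,"xyz":[123,1,60],"angular":[0,0,1.571]},{"jaw":0.8,"xyz":[123,1,60],"angular":[0,0,1.571]},{"jaw":0.8,"xyz":[123,1,60],"angular":[0,0,1.571]},{"jaw":0.8,"xyz":[123,1,60],"angular":[0,0,1.571]},{"jaw":0.8,"xyz":[123,1,60],"angular":[0,0,1.571]}]'; python3 wl.py w9 tin_mid narrow_nozzle_mid wide_nozzle_mid
```

```text
clock: 25.42
eef_pos: [492.7, -170.4, 119.3]
tool_rot: [-3.141, 0.0, 1.609]
force: [-1.4, -0.0, 0.4]
width: 76.8
gripper_force: 0.0
tcp [ 492.7 -170.4  119.3] [-3.141  0.     1.609] tool y angle 2.2
tin_mid 0.98 [316. 204.] 3169 top 27.3 toprect [ 493.1 -170.7] [50. 50.] 5 all [ 495. -177.] [63. 53.] 89
narrow_nozzle_mid 0.59 [559. 204.] 1179 top 39.8 toprect [ 692.9 -164.9] [5. 8.] 62 all [ 701. -172.] [24. 52.] 50
wide_nozzle_mid 0.74 [469. 206.] 1205 top 42.3 toprect [ 616.2 -167.5] [11. 12.] 13 all [ 622. -178.] [29. 47.] 33
```

The tin is centred under the tool, and both nozzles read upright, with tops near 40–43 mm at the bay centres.

```bash
python3 -m creep '[{"jaw":0.8,"xyz":[0,0,50],"angular":[0,0,0]},{"jaw":0.8,"xyz":[0,0,85],"angular":[0,0,0]},{"jaw":0.8,"xyz":[0,0,96],"angular":[0,0,0]},{"jaw":0.8,"xyz":[0,0,96],"angular":[0,0,0]},{"jaw":-1,"xyz":[0,0,96],"angular":[0,0,0]},{"jaw":-1,"xyz":[0,0,96],"angular":[0,0,0]},{"jaw":-1,"xyz":[0,0,96],"angular":[0,0,0]},{"jaw":-1,"xyz":[0,0,96],"angular":[0,0,0]},{"jaw":-1,"xyz":[0,0,60],"angular":[0,0,0]},{"jaw":-1,"xyz":[0,0,0],"angular":[0,0,0]},{"jaw":-1,"xyz":[0,0,-60],"angular":[0,0,0]},{"jaw":-1,"xyz":[0,0,-80],"angular":[0,0,0]}]'
```

```text
clock: 27.12
eef_pos: [493.9, -171.5, 203.3]
tool_rot: [3.136, 0.002, 1.608]
force: [-0.2, 1.1, -0.3]
width: 46.6
gripper_force: 61.8
```

```bash
python3 -m creep '[{"jaw":-1,"xyz":[332,166,0],"angular":[0,0,0]},{"jaw":-1,"xyz":[332,166,0],"angular":[0,0,0]},{"jaw":-1,"xyz":[332,166,0],"angular":[0,0,0]},{"jaw":-1,"xyz":[332,166,0],"angular":[0,0,0]},{"jaw":-1,"xyz":[332,166,0],"angular":[0,0,0]},{"jaw":-1,"xyz":[332,166,0],"angular":[0,0,0]},{"jaw":-1,"xyz":[332,166,0],"angular":[0,0,0]},{"jaw":-1,"xyz":[332,166,0],"angular":[0,0,0]}]'; python3 wl.py w10 round_dish tin_mid
```

```text
clock: 28.12
eef_pos: [645.8, 166.8, 199.6]
tool_rot: [-3.141, 0.001, 1.608]
force: [-0.7, -0.3, 0.0]
width: 46.2
gripper_force: 61.8
tcp [645.8 166.8 199.6] [-3.141e+00  1.000e-03  1.608e+00] tool y angle 2.1
round_dish 0.59 [319. 170.] 9185 top 13.3 toprect [648.5 169.9] [123. 114.] 1 all [648. 168.] [118. 130.] 88
tin_mid 0.67 [317. 264.] 7984 top 202.0 toprect [646. 167.] [47. 51.] 5 all [646. 167.] [47. 51.] 5
```

View pics/w10.png

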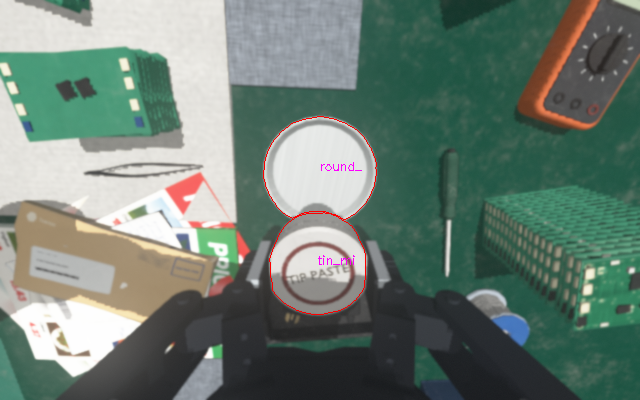

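The tin is held flat and the dish centre is (648,167). Now I lower it.

```bash
python3 -m creep '[{"jaw":-1,"xyz":[0,2,60],"angular":[0,0,0]},{"jaw":-1,"xyz":[0,2,120],"angular":[0,0,0]},{"jaw":-1,"xyz":[0,2,158],"angular":[0,0,0]},{"jaw":-1,"xyz":[0,2,169],"angular":[0,0,0]},{"jaw":-1,"xyz":[0,2,173],"angular":[0,0,0]},{"jaw":-1,"xyz":[0,2,173],"angular":[0,0,0]},{"jaw":0.4,"xyz":[0,2,173],"angular":[0,0,0]},{"jaw":0.4,"xyz":[0,2,173],"angular":[0,0,0]},{"jaw":0.4,"xyz":[0,2,173],"angular":[0,0,0]},{"jaw":0.4,"xyz":[0,2,135],"angular":[0,0,0]},{"jaw":0.4,"xyz":[0,2,75],"angular":[0,0,0]},{"jaw":0.4,"xyz":[0,2,0],"angular":[0,0,0]}]'; python3 -m creep '[{"jaw":0.4,"xyz":[-60,0,-60],"angular":[0,0,0]},{"jaw":0.4,"xyz":[-120,0,-120],"angular":[0,0,0]},{"jaw":0.4,"xyz":[-120,0,-120],"angular":[0,0,0]},{"jaw":0.4,"xyz":[-120,0,-120],"angular":[0,0,0]}]'; python3 wl.py w11 tin_mid narrow_nozzle_mid wide_nozzle_mid coupler_mid plug_mid; python3 - <<'E'
from h import *
a,_=viewer.get_image('side'); cv2.imwrite('pics/s2.png',cv2.resize(a[120:330,200:520,::-1],None,fx=2.4,fy=2.4,interpolation=2))
E
```

```text
clock: 29.78
eef_pos: [647.8, 167.4, 188.2]
tool_rot: [-3.141, 0.0, 1.608]
force: [0.6, -0.2, 0.5]
width: 59.9
gripper_force: 0.0
clock: 30.28
eef_pos: [653.6, 42.8, 310.5]
tool_rot: [3.136, 0.002, 1.602]
force: [0.9, -0.2, 1.1]
width: 59.4
gripper_force: 0.0
tcp [653.6  42.8 310.5] [3.136e+00 2.000e-03 1.602e+00] tool y angle 1.8
tin_mid 0.73 [313.  54.] 1401 top 28.2 toprect [650.2 167. ] [50. 51.] 1 all [651. 168.] [53. 50.] 45
narrow_nozzle_mid 0.77 [338. 277.] 240 top 36.3 toprect [ 694.5 -163.9] [5. 3.] 60 all [ 693. -172.] [27. 39.] 1
wide_nozzle_mid 0.57 [290. 276.] 289 top 41.9 toprect [ 616.6 -167.1] [11. 11.] 64 all [ 613. -169.] [34. 23.] 36
coupler_mid 0.67 [338. 175.] 733 top 22.6 toprect [691.3   8.6] [27. 79.] 4 all [692.   9.] [28. 81.] 3
plug_mid 0.59 [298. 182.] 579 top 23.4 toprect [622.3   0.9] [34. 60.] 9 all [622.   0.] [36. 60.] 10
```

View pics/s2.png

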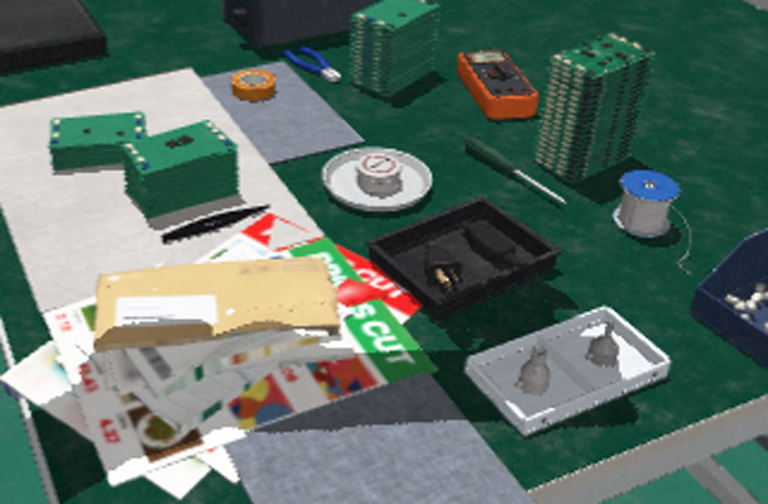

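The picture shows the tin flat in the dish (378,172) and both connectors side by side in the black tray. A nozzle stands upright in each bay (535,370 and 603,345), and the tape and tweezers are untouched.

```bash
python3 -c "
from cell import ctrl
print(ctrl.finish_job())"
```

```text
the job is handed in; nothing more can be done
None
```

The job is handed in at about 30 s: coupler and plug side by side in the black tray, one nozzle upright in each bay, the tin flat in the dish, and the tape and tweezers left where they lay.

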